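Level the ball vise in its ring under the inspection camera

ROBOT

A 7-joint arm with a two-finger parallel gripper is mounted at the origin on a cart in front of the work surface, level with it; the furniture and walls round the work are solid. World frame = base frame: x ahead of the robot, y to its left, z up, the work surface at z = 0. Lengths are in m, angles in rad, forces in N, time in s.
With the tool pointing down it reaches from about 0.4 to 0.875 m from the base axis. Payload 19.3 kg.
Tool frame: the origin (TCP) lies at the very end of the fingers, on their centre line; the grasp point (between the pads) lies 19 mm behind it; z points along the fingers, y is the line along which they close (so a half turn about z gives the same grasp; the last joint's range is limited). The gripper opens to 85 mm and grips with 20 to 120 N. Pads are 22 mm wide; open, the fingers measure 114 mm over their backs; the gripper's body (76 mm by 85 mm) begins 54 mm behind the grasp point. The pads swing forward as they close: fully open they stand 13 mm farther back than shut.
Start: joints at [1.24, 0.521, -0.036, 1.599, 0.021, 1.021, -0.113], TCP at [0.161, -0.604, 0.231] pointing down, gripper open.
Joint ranges: [-2.91, 2.91], [-0.3, 2.13], [-1.5, 1.42], [0.17, 2.43], [-1.26, 4.41], [0.16, 1.93], [-2.52, 2.52]. Speed limits (rad/s): [1.89, 1.89, 2.39, 2.39, 3.01, 3.01, 3.01].

INTERFACE

Orientations are given as [roll, pitch, yaw] about the fixed x, y, z axes, in that order (R = Rz(yaw) Ry(pitch) Rx(roll)).
In Python, from workcell import monitor, viewer, bot gives the robot as it stands.
- The arm moves only by the tool move_arm, never from a script. Its arguments are lists of equal length, an entry for each row: "gripper": the opening, from 0 (shut) to 1 (fully open); "linear": the shift along the tool's x, y, z in cm, a list of three; "twist": the turn about the tool's z in degrees. A call has 1 to 8 rows; each row shifts and turns the commanded pose from where the row before left it, along the tool's axes as they then stand; what a row does not reach is not made up. A row lasts 1/10 s, in which the tool goes at most 50 mm and 8.59 degrees, less where a joint would pass 70% of its speed; a pose out of reach is approached as far as the arm can. A call with a gripper value outside its range is refused whole. The fingers move at their own pace and stop on an object; "squeeze" is the grip in N (left out, the last holds). Time passes only in rows, so rows that do not move let the fingers close. It gives the time, the measured TCP pose, the force, the opening and the grip force at its end, in the units of the state.
- monitor.observe(): the state, without advancing time (a new reading comes with each control period).
- viewer.grab_frame(name): name is "scene" or "top"; returns a dict with "img" (420x560x3 uint8, red, green, blue), "K" (3x3 intrinsics, pixels), "eye" and "rotation" of the camera in the world. Camera axes: x right, y up, looking along -z (the intrinsics and any distortion apply to the point x, -y, -z); pixel columns grow to the right and rows downward; lengths in m; the calibration is good to about 2 mm. A picture is of the moment at which its call begins. There is no depth.
- bot.job_done(): hands the job in; it is judged then, once.
The state is a dict: "clock": time; "qpos": joint angles; "qd": joint speeds; "joint_efforts": joint torques, N m; "position": TCP position; "tool_rot": TCP orientation; "force": force on the tool from outside, world axes, zero at the start; "moment": the same for the moment, N m; "grip_width": finger opening in m; "finger_force": force on a finger pad.
Only numpy, scipy, OpenCV 4.12 (cv2) and the standard library are available. Lean on these libraries where they do the work, as an engineer would, in place of code of your own. Each camera call takes 0.05 s, during which the arm holds its last target. There are 200 camera calls.

TASK

The ball vise in the drawer of the inspection stand has flopped over in its ring seat. Pull the drawer right out by its handle, bring the vise upright without touching the circuit board it holds, so that it sits level and centred in the ring, and push the drawer fully shut again under the camera. Leave the yellow meter and the white solder reel beside it where they are.

Things in the scene. Friction and masses are not known exactly. Their poses are not given: they have to be found in the camera images.
- inspection_stand: camera stand fixed to the bench: grey base 256x190x10 mm with low side rails, a 0.43 m column (129 mm behind the origin) and a camera with a ring light (52 mm across) overhead, lowest point z = 0.26. Origin on the bench straight below the camera, which is also below the ring when the drawer is shut. x points to the back (away from the robot), so the drawer opens along -x.
- drawer (a joint): slide of the stand's white drawer tray with its 190 mm wide blue front panel (top edge at z = 0.052): 0 shut, 0.165 fully out to its stop, along the stand's -x. It stays where it is left; a few newtons move it.
- drawer_handle (a point): middle of the steel bow handle on the drawer front: a level round bar 10 mm thick and 104 mm long, parallel to the panel, axis at z = 0.040 and 45 mm in front of the panel's face. It moves with the drawer.
- ring_centre (a point): where the ball's centre is when seated: on the axis of the black ring seat (54 mm bore, 88 mm outside, top at z = 0.041), at z = 0.077. Fixed to the drawer, 161 mm behind the handle bar.
- ball_vise: vise of 0.65 to 0.95 kg: steel ball, 90 mm, loose in the ring, with a flat blue deck 96x126 mm on top. Origin at the ball's centre; z is the ball-to-deck axis (straight up when level). It starts leaning about 32 degrees in any compass direction. Friction holds it at any tilt; about 5 N down on a high jaw end turns the ball in the ring. Pressing beyond level tips it the other way.
- vise_top (a point): point on the vise's z axis, 65 mm above the ball's centre, level with the tops of its two jaws (z = 0.142 when seated and level). The jaws are flat aluminium bars along the vise's x, 96 mm long; their tops run from 37 to 62 mm either side in the vise's y: the places to press. An 11 mm black screw knob stands out at +y, below the jaw top.
- circuit_board: green circuit board held between the jaws, parallel to the deck, part of the vise, not to be touched: 46 mm (vise x) by 72 mm (vise y) and 12 mm tall with its parts, centred between the jaws; its parts reach about 3 mm above the jaw tops. Origin at the centre of its underside, on the vise axis, 56.5 mm above the ball centre.
- yellow_meter: yellow meter lying on the bench left of the stand, 118x66x30 mm, to be left alone. Origin at the centre of its underside.
- white_reel: white reel of solder wire standing on the bench to the right, 58 mm across and 47 mm high, to be left alone. Origin at the centre of its underside.

How it is judged:
On the way, in this order (a step that is already met when the one before it is completed fails the run):
1. the drawer is pulled right out (value of joint drawer above 0.155 m), for 0.2 s.
2. with the drawer out, the vise sits level and centred in its ring (value of joint drawer above 0.14 m and angle between ball_vise's own z axis and vertical below 0.07 rad and distance between ball_vise and ring_centre below 0.004 m and horizontal distance between vise_top and ring_centre below 0.007 m), for 0.3 s.
At the end, for the whole second after the job is handed in: The drawer is fully shut (within 4 mm), the ball is seated (its centre within 4 mm of the ring's), the vise is level within 4 degrees with its top within 7 mm of the ring's axis, and it is at rest (value of joint drawer below 0.004 m and angle between ball_vise's own z axis and vertical below 0.07 rad and distance between ball_vise and ring_centre below 0.004 m and horizontal distance between vise_top and ring_centre below 0.007 m and linear speed of ball_vise below 0.01 m/s); the robot touches nothing.
It fails at once if the robot touches the circuit board (contact force between any of the arm, the fingers and circuit_board above 1 N).
It fails at once if the meter or the reel is moved by more than 15 mm (distance of any of yellow_meter, white_reel from where it was at the start of the episode above 0.015 m).
It also fails if it takes over 58 s, if anything falls off the work surface, if the arm or the gripper's body presses on something with over 40 N, if the wrist force passes 120 N, or if a joint passes its speed limit or range.

## Working session

There is one attempt and no reset: what is moved stays moved. The work goes in short steps, Python scripts to look and compute and a tool call to move; the robot and the scene stay as the last step left them, time stands still between calls to the robot, and variables do not carry over. Pictures are saved under pics/ and viewed, at most 10 in all, crops included, and the job is handed in when it is done.

Besides the shell and the picture viewer there is one more tool, called after ">>>" as name(argument=value, ...), one argument or row to a line, values as JSON. move_arm: Moves the arm, as the interface text tells. Its arguments: {"type":"object","properties":{"gripper":{"type":"array"},"linear":{"type":"array"},"twist":{"type":"array"},"squeeze":{"type":"number"}},"required":["gripper","linear","twist"]}

```bash
mkdir -p pics; cat > h.py <<'E'
import numpy as np, cv2
from workcell import monitor, viewer, bot
def grab(n,f=None):
    d=viewer.grab_frame(n)
    if f: cv2.imwrite('pics/'+f,cv2.cvtColor(d['img'],cv2.COLOR_RGB2BGR))
    return d
def ray(d,u,v):
    k=np.linalg.inv(np.array(d['K']))@[u,v,1.]
    return np.array(d['eye']),np.array(d['rotation'])@[k[0],-k[1],-k[2]]
def onz(d,u,v,z):
    e,r=ray(d,u,v); return e+r*(z-e[2])/r[2]
def tri(rs):
    A=0;b=0
    for e,r in rs:
        r=r/np.linalg.norm(r);P=np.eye(3)-np.outer(r,r);A=A+P;b=b+P@e
    x=np.linalg.solve(A,b)
    return x,[np.linalg.norm(np.cross(x-e,r/np.linalg.norm(r))) for e,r in rs]
def proj(d,X):
    c=np.array(d['rotation']).T@(np.array(X)-d['eye']); p=np.array(d['K'])@[c[0],-c[1],-c[2]]
    return p[:2]/p[2]
E
python3 - <<'E'
from h import *
for n in('scene','top'):
    d=grab(n,n+'0.png'); print({k:np.round(v,4).tolist() for k,v in d.items() if k!='img'},d.keys())
    
s=monitor.observe();print(s)
E
```

```text
{'K': [[521.9921, 0.0, 282.1154], [0.0, 521.9921, 204.7772], [0.0, 0.0, 1.0]], 'eye': [0.1444, 0.6297, 0.9409], 'rotation': [0.7414, -0.001, -2.4187]} dict_keys(['img', 'K', 'eye', 'rotation'])
{'K': [[543.3864, 0.0, 275.7878], [0.0, 543.3864, 209.1696], [0.0, 0.0, 1.0]], 'eye': [0.3154, 0.169, 1.2593], 'rotation': [0.2987, -0.0059, -1.7528]} dict_keys(['img', 'K', 'eye', 'rotation'])
{'clock': 0.1, 'qpos': array([ 1.23979142,  0.52196277, -0.03632694,  1.59990365,  0.02116113,
        1.02110584, -0.11281893]), 'qd': array([-0.00111139, -0.00073333, -0.00073933, -0.00095568, -0.00057058,
        0.00132558,  0.00029022]), 'joint_efforts': array([ 4.39823387e-03, -9.28508735e+01,  1.98420748e+00, -3.70540524e+01,
        1.80969917e-02,  5.12608560e-03,  6.87823626e-05]), 'position': array([ 0.16106777, -0.60359697,  0.23079503]), 'tool_rot': array([-3.14059663e+00,  3.58087847e-05,  2.60753408e-01]), 'force': array([-0.50440829,  0.19426031,  0.23744697]), 'moment': array([-0.03301282,  0.03084427,  0.01827812]), 'finger_force': 0.0, 'grip_width': 0.08523988859579394}
```

View pics/scene0.png

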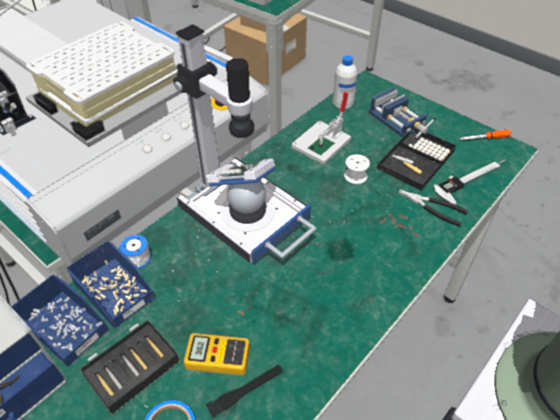

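View pics/top0.png

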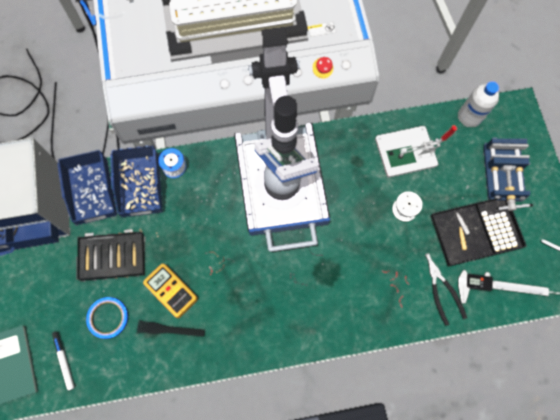

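The scene view shows the stand with the handle bar at about (290,240). In the top view the handle bar is at about (292,246) and the vise leans toward the back and right. I'll zoom in on both.

```bash
cat >> h.py <<'E'
from scipy.spatial.transform import Rotation as Ro
_g=viewer.grab_frame
def grab(n,f=None):
    d=_g(n); d['rotation']=Ro.from_euler('xyz',d['rotation']).as_matrix(); d['eye']=np.array(d['eye'])
    if f: cv2.imwrite('pics/'+f,cv2.cvtColor(d['img'],cv2.COLOR_RGB2BGR))
    return d
def crop(d,x,y,w,h,s):
    return cv2.resize(cv2.cvtColor(d['img'][y:y+h,x:x+w],cv2.COLOR_RGB2BGR),None,fx=s,fy=s,interpolation=cv2.INTER_CUBIC)
E
python3 - <<'E'
from h import *
a=grab('scene');b=grab('top')
A=crop(a,170,130,150,140,4)
cv2.imwrite('pics/cs.png',A)
B=crop(b,225,110,120,150,4)
cv2.imwrite('pics/ct.png',B)
print(onz(b,292,243,.04),onz(a,290,240,.04),a['rotation'][:,2],b['rotation'][:,2])
E
```

```text
[0.59644763 0.07192862 0.04      ] [0.60675313 0.07794586 0.04      ] [-0.44620092  0.50691099  0.73752694] [-0.288389    0.05882378  0.95570474]
```

View pics/cs.png

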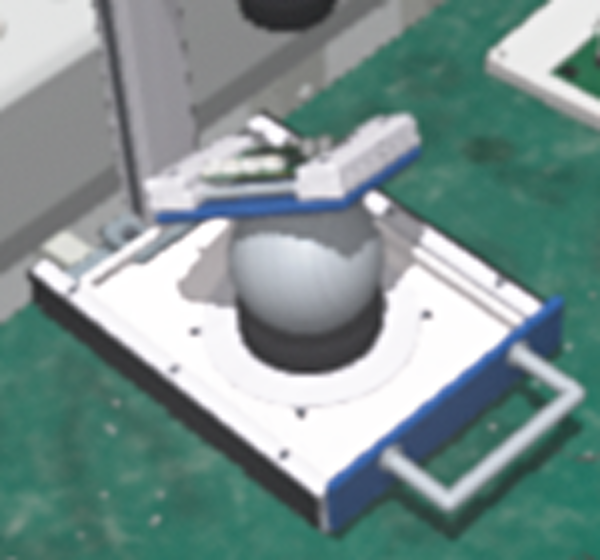

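View pics/ct.png

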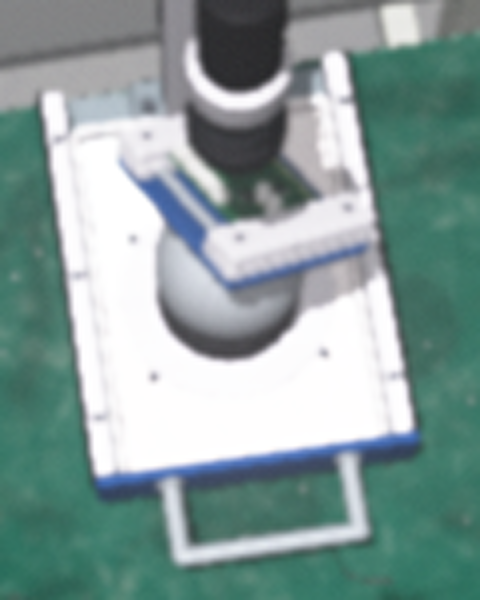

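The crops show the bar's axis corners: scene (282.2,255) and (313,228), top (270.7,248.3) and (315.3,243). The deck is high at the front and right and low at the back and left.

```bash
python3 - <<'E'
from h import *
a=grab('scene');b=grab('top')
def S(x,y): return ray(a,170+x/4,130+y/4)
def T(x,y): return ray(b,225+x/4,110+y/4)
P=[]
for s,t in (((449,497),(184,551)),((572,392),(360,532))):
    X,e=tri([S(*s),T(*t)]);P.append(X);print('bar',X.round(4),np.round(e,4))
    print(onz(b,225+t[0]/4,110+t[1]/4,.04).round(4), onz(a,170+s[0]/4,130+s[1]/4,.04).round(4))
# panel top corners (z .052), left,right
for s,t in (((330,490),(100,485)),((560,302),(418,437))):
    X,e=tri([S(*s),T(*t)]);print('panel',X.round(4),np.round(e,4))
d=P[1]-P[0];print(np.linalg.norm(d),'yaw dir',np.degrees(np.arctan2(d[1],d[0])))
E
```

```text
bar [0.5924 0.1213 0.0442] [0.0009 0.0009]
[0.5941 0.1215 0.04  ] [0.5936 0.1186 0.04  ]
bar [0.5868 0.0209 0.0454] [0.0011 0.0011]
[0.5869 0.0198 0.04  ] [0.5905 0.0176 0.04  ]
panel [0.6391 0.1626 0.0498] [0.0004 0.0004]
panel [ 0.6338 -0.0236  0.0499] [0.0002 0.0002]
0.1005736567153057 yaw dir -93.19459442676802
```

>>> move_arm(
  gripper=[0.4,0.4,0.4,0.4,0.4,0.4,0.4,0.4],
  linear=[
    [0,0,0],
    [0,0,0],
    [0,0,0],
    [0,0,0],
    [0,0,0],
    [0,0,0],
    [0,0,0],
    [0,0,0],
  ],
  twist=[-8.5,-8.5,-8.5,-8.5,-8.5,-8.5,-8.5,-8.5],
  squeeze=40,
)

```text
clock: 1.1
position: [0.1611, -0.6038, 0.2312]
tool_rot: [-3.142, -0.0, 1.454]
force: [-0.6, 0.2, -0.6]
grip_width: 0.0342
finger_force: 0.0
```

```bash
cat >> h.py <<'E'
def toward(X,s=None):
    s=s or monitor.observe(); R=Ro.from_euler('xyz',s['tool_rot']).as_matrix()
    return np.round(100*R.T@(np.array(X)-s['position']),2)
E
python3 - <<'E'
from h import *
s=monitor.observe();print(s['clock'],s['position'],s['tool_rot'],s['qpos'],s['grip_width'],toward((.591,.070,.2)))
E
```

```text
1.1 [ 0.16108165 -0.60383552  0.23123679] [-3.14153192e+00 -1.10491011e-04  1.45362112e+00] [ 1.43143614  0.53668845 -0.32134824  1.58828702  0.18756156  1.04723413
  0.94099129] 0.03419558769790888 [71.95 34.82  3.13]
```

>>> move_arm(
  gripper=[0.4,0.4,0.4,0.4,0.4,0.4,0.4,0.4],
  linear=[
    [3.6,1.74,0],
    [3.6,1.74,0],
    [3.6,1.74,0],
    [3.6,1.74,0],
    [3.6,1.74,0],
    [3.6,1.74,0],
    [3.6,1.74,0],
    [3.6,1.74,0],
  ],
  twist=[0,0,0,0,0,0,0,0],
)

```text
clock: 1.9
position: [0.3353, -0.3338, 0.2315]
tool_rot: [3.141, 0.0, 1.447]
force: [1.2, -1.4, 0.8]
grip_width: 0.0343
finger_force: 0.0
```

>>> move_arm(
  gripper=[0.4,0.4,0.4,0.4,0.4,0.4,0.4,0.4],
  linear=[
    [3.6,1.74,0],
    [3.6,1.74,0],
    [3.6,1.74,0],
    [3.6,1.74,0],
    [3.6,1.74,0],
    [3.6,1.74,0],
    [3.6,1.74,0],
    [3.6,1.74,0],
  ],
  twist=[0,0,0,0,0,0,0,-4.2],
)

```text
clock: 2.7
position: [0.5089, -0.065, 0.2314]
tool_rot: [3.141, 0.0, 1.521]
force: [0.8, -0.9, 0.2]
grip_width: 0.0341
finger_force: 0.0
```

```bash
python3 - <<'E'
from h import *
s=monitor.observe();print(s['clock'],s['position'],s['tool_rot'],s['qpos'],toward((.591,.070,.12)))
E
```

```text
2.7 [ 0.50893733 -0.06501003  0.23144735] [3.14128945e+00 2.88465411e-04 1.52085752e+00] [ 0.4526349   0.38980445 -0.57103329  1.87009734  0.25493091  0.95402016
 -0.28302577] [13.9   7.52 11.14]
```

>>> move_arm(
  gripper=[0.4,0.4,0.4,0.4,0.4,0.4,0.4,0.4],
  linear=[
    [3.5,1.9,0],
    [3.5,1.9,0],
    [3.5,1.9,2],
    [3.4,1.8,3],
    [0,0,3],
    [0,0,3],
    [0,0,0],
    [0,0,0],
  ],
  twist=[0,0,0,0,0,0,0,0],
)

```text
clock: 3.5
position: [0.5902, 0.0687, 0.1219]
tool_rot: [-3.141, -0.0, 1.521]
force: [-0.7, 0.3, 0.6]
grip_width: 0.034
finger_force: 0.0
```

```bash
python3 - <<'E'
from h import *
s=monitor.observe();print(s['clock'],s['position'],s['tool_rot'],toward((.591,.070,.023)))
b=grab('top');a=grab('scene')
cv2.imwrite('pics/g1.png',np.hstack([crop(a,230,150,130,140,3),crop(b,230,150,130,140,3)]))
E
```

```text
3.5 [0.59015294 0.06865892 0.12189503] [-3.14125279e+00 -8.89276122e-05  1.52078973e+00] [0.14 0.08 9.89]
```

View pics/g1.png

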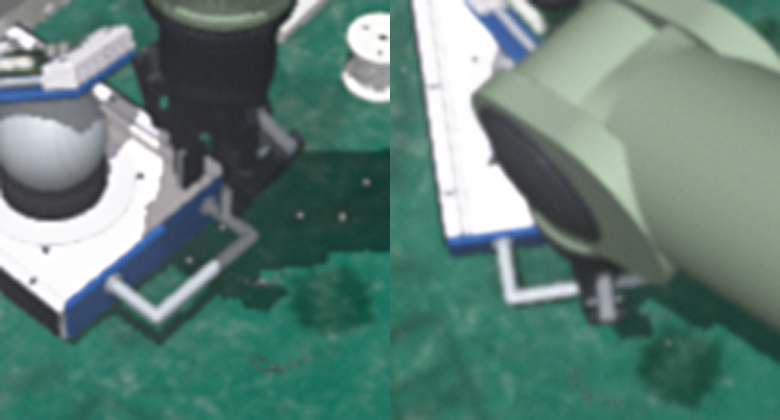

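The gripper stands above the bar, and the top view shows a finger either side of it. I'll go down and close.

>>> move_arm(
  gripper=[0.4,0.4,0.4,0.4,0.4,0.4,0.4,0.4],
  linear=[
    [0.1,0.1,2],
    [0,0,2],
    [0,0,2],
    [0,0,1.5],
    [0,0,1],
    [0,0,0.8],
    [0,0,0.5],
    [0,0,0],
  ],
  twist=[0,0,0,0,0,0,0,0],
)

```text
clock: 4.4
position: [0.591, 0.0696, 0.0231]
tool_rot: [-3.141, 0.0, 1.521]
force: [0.4, 1.0, 0.5]
grip_width: 0.0342
finger_force: 0.0
```

>>> move_arm(
  gripper=[0,0,0,0,0,0,0],
  linear=[
    [0,0,0],
    [0,0,0],
    [0,0,0],
    [0,0,0],
    [0,0,0],
    [0,0,0],
    [0,0,0],
  ],
  twist=[0,0,0,0,0,0,0],
  squeeze=40,
)

```text
clock: 5.1
position: [0.591, 0.0697, 0.0239]
tool_rot: [3.142, 0.0, 1.521]
force: [-4.7, -0.3, 6.4]
grip_width: 0.0081
finger_force: 39.0
```

>>> move_arm(
  gripper=[0,0,0,0,0,0,0,0],
  linear=[
    [0,-0.2,0],
    [0,-0.5,0],
    [0,-0.8,0],
    [0,-1,0],
    [0,-1,0],
    [0,-1,0],
    [0,-1,0],
    [0,-1,0],
  ],
  twist=[0,0,0,0,0,0,0,0],
)

```text
clock: 5.9
position: [0.5261, 0.0718, 0.0238]
tool_rot: [3.141, 0.001, 1.52]
force: [1.3, -7.2, 7.4]
grip_width: 0.0081
finger_force: 39.7
```

>>> move_arm(
  gripper=[0,0,0,0,0,0,0,0],
  linear=[
    [0,-1,0],
    [0,-1,0],
    [0,-1,0],
    [0,-1,0],
    [0,-1,0],
    [0,-1,0],
    [0,-1,0],
    [0,-1,0],
  ],
  twist=[0,0,0,0,0,0,0,0],
)

```text
clock: 6.7
position: [0.4458, 0.0744, 0.0238]
tool_rot: [3.142, 0.003, 1.519]
force: [1.6, -17.6, 13.4]
grip_width: 0.0081
finger_force: 40.2
```

>>> move_arm(
  gripper=[0,0,0,0,0,0,0],
  linear=[
    [0,-0.8,0],
    [0,-0.6,0],
    [0,-0.4,0],
    [0,-0.2,0],
    [0,-0.1,0],
    [0,0,0],
    [0,0,0],
  ],
  twist=[0,0,0,0,0,0,0],
)

```text
clock: 7.4
position: [0.4259, 0.0751, 0.0238]
tool_rot: [3.14, 0.003, 1.518]
force: [8.1, -18.6, 8.0]
grip_width: 0.0085
finger_force: 40.0
```

>>> move_arm(
  gripper=[0.4,0.4,0.4,0.4,0.4,0.4,0.4,0.4],
  linear=[
    [0,0,0],
    [0,0,0],
    [0,0,0],
    [0,0,-1],
    [0,0,-3],
    [0,0,-4],
    [0,0,-5],
    [0,0,-5],
  ],
  twist=[0,0,0,0,0,0,0,0],
)

```text
clock: 8.2
position: [0.4242, 0.0782, 0.2056]
tool_rot: [-3.14, -0.001, 1.522]
force: [2.0, -1.1, 0.4]
grip_width: 0.0342
finger_force: 0.0
```

>>> move_arm(
  gripper=[0,0,0,0,0,0,0,0],
  linear=[
    [-3,0,-5],
    [-4.5,0,0],
    [-4.5,0,0],
    [-4.5,0,0],
    [-4.5,0,0],
    [-4.5,0,0],
    [-4.5,0,0],
    [0,0,0],
  ],
  twist=[0,0,0,0,0,0,0,0],
)

```text
clock: 9.0
position: [0.4092, -0.2221, 0.2464]
tool_rot: [-3.141, 0.001, 1.515]
force: [0.0, 2.1, -0.3]
grip_width: 0.0
finger_force: 0.0
```

```bash
python3 - <<'E'
from h import *
s=monitor.observe();print(s['clock'],s['position'],s['tool_rot'],s['force'])
a=grab('scene');b=grab('top')
print(proj(a,(.59,.07,.077)),proj(b,(.59,.07,.077)))
pa=proj(a,(.59,.07,.08)).astype(int);pb=proj(b,(.59,.07,.08)).astype(int)
np.save('o.npy',[pa-[60,75],pb-[50,75]])
cv2.imwrite('pics/v2.png',np.hstack([crop(a,pa[0]-60,pa[1]-75,98,150,4),crop(b,pb[0]-50,pb[1]-75,98,150,4)]))
np.save('a.npy',a,allow_pickle=True);np.save('b.npy',b,allow_pickle=True)
print(pa,pb)
E
```

```text
9.0 [ 0.40918586 -0.22214768  0.24644134] [-3.14119454e+00  5.68081693e-04  1.51487574e+00] [ 0.01806156  2.14179643 -0.2755952 ]
[298.5414534  231.08669073] [293.96316091 241.72725654]
[298 230] [294 241]
```

View pics/v2.png

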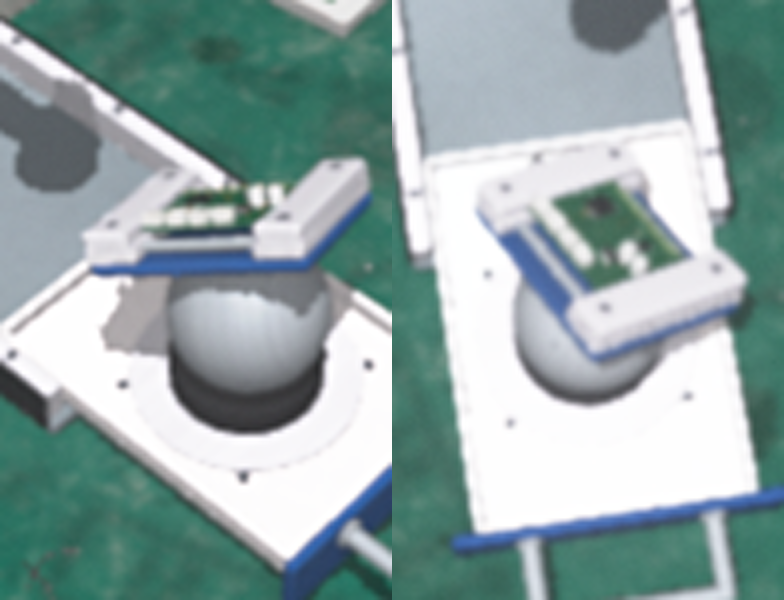

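The four screw dots on the jaw tops show in both halves. Scene: front jaw (283,216) and (338,165), back jaw (113,234) and (172,176). Top: front (212,310) and (325,267), back (113,188) and (221,155). I'll triangulate these.

```bash
cat > vise.py <<'E'
from h import *
def vise(a,b,oa,ob,S,T,k=4):
    P=[]
    for s,t in zip(S,T):
        X,e=tri([ray(a,*(oa+np.array(s)/k)),ray(b,*(ob+np.array(t)/k))]);P.append(X);print(X.round(4),np.round(e,4))
    P=np.array(P) # order: front-left, front-right, back-left, back-right
    c=P.mean(0);ux=(P[0]-P[1]+P[2]-P[3]);ux/=np.linalg.norm(ux)
    uy=(P[0]+P[1]-P[2]-P[3]);print('len x',np.linalg.norm(P[0]-P[1]),np.linalg.norm(P[2]-P[3]),'y',np.linalg.norm(uy)/2)
    uy-=ux*(ux@uy);uy/=np.linalg.norm(uy)
    n=np.cross(ux,uy);n*=np.sign(n[2])
    print('c',c.round(4),'ux',ux.round(3),'uy',uy.round(3),'n',n.round(3),'tilt',np.degrees(np.arccos(n[2])).round(1),'lean dir',np.degrees(np.arctan2(n[1],n[0])).round(1))
    print('ball',(c-.065*n).round(4))
    return c,ux,uy,n
E
python3 - <<'E'
from vise import *
a=np.load('a.npy',allow_pickle=True).item();b=np.load('b.npy',allow_pickle=True).item();oa,ob=np.load('o.npy')
vise(a,b,oa,ob,[(283,216),(338,165),(113,234),(172,176)],[(212,310),(325,267),(113,188),(221,155)])
# drawer tray holes / panel top corners
print('ring from handle', np.array([.4259,.073])+.161*np.array([np.cos(np.radians(-2.2)),np.sin(np.radians(-2.2))]))
for n in (d for d in (a,b)):
    print(n['eye'])
# rails in top view at z .02: right rail inner edge, left rail
for z in(.01,.03):
    for p,q in (((683,10),(725,210)),((400,40),(423,260)),((430,160),(475,530))):
        X=onz(b,*(ob+np.array([p[0]-392,p[1]])/4),z);Y=onz(b,*(ob+np.array([q[0]-392,q[1]])/4),z);d=X-Y
        print(z,np.degrees(np.arctan2(d[1],d[0])))
E
```

```text
[0.5641 0.0723 0.1687] [0.0002 0.0002]
[0.5814 0.0058 0.1413] [0.001 0.001]
[0.6503 0.1074 0.1212] [0.0015 0.0015]
[0.6638 0.0443 0.1053] [0.0007 0.0007]
len x 0.07398716245086825 0.0664863699108844 y 0.10101690960113338
c [0.6149 0.0575 0.1341] ux [-0.22   0.925  0.309] uy [-0.84  -0.341  0.422] n [ 0.495 -0.167  0.853] tilt 31.5 lean dir -18.6
ball [0.5827 0.0683 0.0787]
ring from handle [0.58678133 0.06681956]
[0.144362   0.62973273 0.94091294]
[0.31541875 0.16896454 1.25933777]
0.01 -0.5571810848887238
0.01 -3.917767045091533
0.01 -3.1308373949011417
0.03 -0.5571810848887224
0.03 -3.9177670450915256
0.03 -3.1308373949011417
```

```bash
python3 - <<'E'
from h import *
B=np.array([.585,.0675,.077]);n=np.array([.495,-.167,.853]);ux=np.array([-.22,.925,.309]);uy=np.array([-.84,-.341,.422])
r=.048*ux+.062*uy+.065*n
ax=np.cross(n,[0,0,1]);ax/=np.linalg.norm(ax);t=np.arccos(n[2])
W=[(B+Ro.from_rotvec(ax*a).apply(r)) for a in np.linspace(0,t,9)]
R=Ro.from_euler('xyz',monitor.observe()['tool_rot']).as_matrix()
print(np.round(W,4));print(np.round(np.diff(W,axis=0)@R*100,2).tolist())
f=Ro.from_rotvec(ax*t);print('level ux',f.apply(ux),f.apply(uy))
print(toward(W[0]+[0,0,.03]))
E
```

```text
[[0.5545 0.0799 0.1734]
 [0.5483 0.082  0.171 ]
 [0.5423 0.084  0.168 ]
 [0.5365 0.086  0.1647]
 [0.5309 0.0879 0.1609]
 [0.5256 0.0897 0.1568]
 [0.5206 0.0914 0.1522]
 [0.5158 0.093  0.1473]
 [0.5114 0.0945 0.1421]]
[[0.18, -0.63, 0.25], [0.17, -0.61, 0.29], [0.17, -0.59, 0.34], [0.16, -0.57, 0.38], [0.15, -0.54, 0.42], [0.14, -0.51, 0.45], [0.13, -0.48, 0.49], [0.13, -0.45, 0.52]]
level ux [-3.02586683e-01  9.52862578e-01  4.54480965e-04] [-0.95301148 -0.30287289  0.00145701]
[30.45 12.9   4.32]
```

>>> move_arm(
  gripper=[0,0,0,0,0,0,0,0],
  linear=[
    [3.8,1.6,0],
    [3.8,1.6,0],
    [3.8,1.6,0],
    [3.8,1.6,0],
    [3.8,1.6,0],
    [3.8,1.6,0],
    [3.8,1.6,0],
    [3.8,1.6,0],
  ],
  twist=[0,0,0,0,0,0,0,0],
)

```text
clock: 9.9
position: [0.5532, 0.083, 0.2468]
tool_rot: [-3.142, -0.001, 1.523]
force: [0.9, -0.7, 0.3]
grip_width: 0.0001
finger_force: 0.0
```

>>> move_arm(
  gripper=[0,0,0,0,0],
  linear=[
    [0,0.1,2],
    [0,0,2],
    [0,0,1],
    [0,0,0],
    [0,0,0],
  ],
  twist=[0,0,0,0,0],
)

```text
clock: 10.4
position: [0.5546, 0.0801, 0.197]
tool_rot: [3.141, -0.0, 1.521]
force: [-0.6, 0.0, -0.2]
grip_width: 0.0003
finger_force: 0.0
```

```bash
python3 - <<'E'
from h import *
s=monitor.observe();print(s['clock'],s['position'],s['tool_rot'],s['force'],toward((.5545,.0799,.1734)))
E
```

```text
10.4 [0.55456082 0.08012159 0.19704506] [ 3.14110279e+00 -3.38396802e-04  1.52131864e+00] [-0.55749638  0.0098226  -0.18887963] [-0.02 -0.01  2.36]
```

>>> move_arm(
  gripper=[0,0,0,0,0,0],
  linear=[
    [0,0,1],
    [0,0,0.5],
    [0,0,0.4],
    [0,0,0.3],
    [0,0,0.2],
    [0,0,0],
  ],
  twist=[0,0,0,0,0,0],
)

```text
clock: 11.0
position: [0.5545, 0.0797, 0.1721]
tool_rot: [-3.141, -0.0, 1.521]
force: [-0.6, 0.1, 1.2]
grip_width: 0.0001
finger_force: 0.6
```

>>> move_arm(
  gripper=[0,0,0,0,0,0,0,0],
  linear=[
    [0.09,-0.32,0.12],
    [0.09,-0.31,0.13],
    [0.09,-0.31,0.14],
    [0.08,-0.3,0.15],
    [0.08,-0.3,0.17],
    [0.08,-0.29,0.17],
    [0.08,-0.29,0.19],
    [0.08,-0.28,0.19],
  ],
  twist=[0,0,0,0,0,0,0,0],
)

```text
clock: 11.8
position: [0.5306, 0.0877, 0.1595]
tool_rot: [-3.142, -0.0, 1.521]
force: [0.9, -0.1, 6.0]
grip_width: 0.0001
finger_force: 2.9
```

>>> move_arm(
  gripper=[0,0,0,0,0,0,0,0],
  linear=[
    [0.08,-0.27,0.19],
    [0.08,-0.27,0.2],
    [0.07,-0.26,0.2],
    [0.07,-0.26,0.2],
    [0.07,-0.25,0.21],
    [0.07,-0.24,0.22],
    [0.07,-0.23,0.22],
    [0.06,-0.2,0.23],
  ],
  twist=[0,0,0,0,0,0,0,0],
)

```text
clock: 12.6
position: [0.5112, 0.0943, 0.1426]
tool_rot: [-3.142, -0.0, 1.521]
force: [0.1, -0.3, 2.4]
grip_width: -0.0
finger_force: 0.9
```

>>> move_arm(
  gripper=[0,0],
  linear=[
    [0,0,0],
    [0,0,0],
  ],
  twist=[0,0],
)

```text
clock: 12.8
position: [0.5114, 0.0943, 0.1428]
tool_rot: [-3.141, 0.0, 1.521]
force: [-0.7, 0.3, -0.0]
grip_width: 0.0002
finger_force: 0.3
```

Lift away and look.

>>> move_arm(
  gripper=[0,0,0,0,0,0,0,0],
  linear=[
    [0,-0.2,-1],
    [0,-0.5,-4],
    [0,-1,-4],
    [-4,-2,0],
    [-4.5,-1,0],
    [-4.5,0,0],
    [-4.5,0,0],
    [-4.5,0,0],
  ],
  twist=[0,0,0,0,0,0,0,0],
)

```text
clock: 13.6
position: [0.453, -0.1248, 0.2338]
tool_rot: [3.141, 0.0, 1.521]
force: [0.8, -0.1, -1.2]
grip_width: 0.0001
finger_force: 0.0
```

>>> move_arm(
  gripper=[0,0],
  linear=[
    [-4.5,0,0],
    [-4,0,0],
  ],
  twist=[0,0],
)

```text
clock: 13.8
position: [0.4487, -0.2102, 0.2337]
tool_rot: [3.141, 0.0, 1.52]
force: [0.5, 0.6, 0.1]
grip_width: 0.0
finger_force: 0.0
```

```bash
python3 - <<'E'
from h import *
s=monitor.observe();print(s['clock'],s['position'],s['tool_rot'],s['force'])
a=grab('scene');b=grab('top')
oa,ob=np.load('o.npy')
cv2.imwrite('pics/v3.png',np.hstack([crop(a,*oa,98,150,4),crop(b,*ob,98,150,4)]))
np.save('a.npy',a,allow_pickle=True);np.save('b.npy',b,allow_pickle=True)
E
```

```text
13.8 [ 0.44867107 -0.21018214  0.233731  ] [3.14105963e+00 3.73093496e-04 1.52013826e+00] [0.47433609 0.55282337 0.06140746]
```

View pics/v3.png

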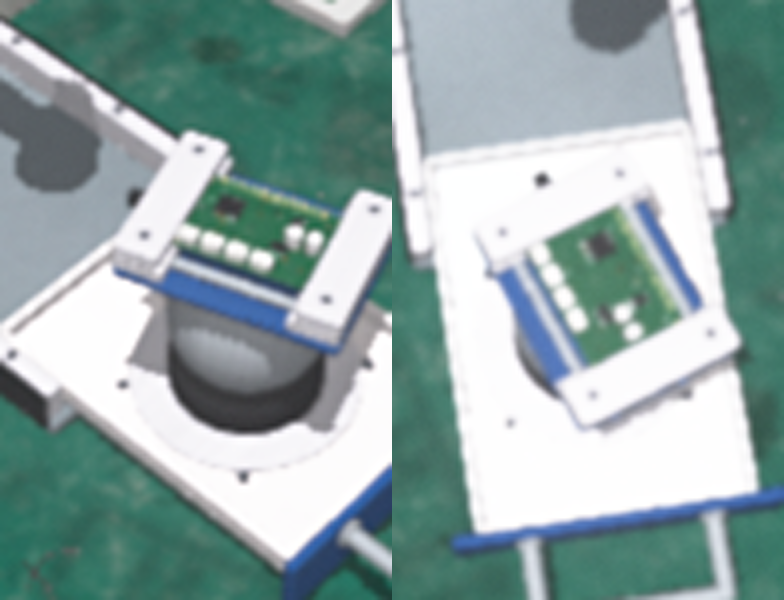

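The vise now looks about level. Dots, scene: (325,298), (375,209), (144,234), (199,149). Top: (202,395), (319,333), (110,232), (228,174).

```bash
python3 - <<'E'
from vise import *
a=np.load('a.npy',allow_pickle=True).item();b=np.load('b.npy',allow_pickle=True).item();oa,ob=np.load('o.npy')
# subpixel: darkest weighted centroid near each hand-read dot
def ref(d,o,p):
    g=cv2.cvtColor(d['img'],cv2.COLOR_RGB2GRAY).astype(float);u,v=o+np.array(p)/4;i,j=int(round(u)),int(round(v))
    w=g[j-2:j+3,i-2:i+3];w=np.clip(np.median(w)-w-3,0,None);y,x=np.mgrid[j-2:j+3,i-2:i+3]
    return np.array([(w*x).sum(),(w*y).sum()])/w.sum()
S=[ref(a,oa,p) for p in[(325,298),(375,209),(144,234),(199,149)]];T=[ref(b,ob,p) for p in [(202,395),(319,333),(110,232),(228,174)]]
print(np.round((np.array(S)-oa)*4),np.round((np.array(T)-ob)*4))
vise(a,b,0,0,S,T,1)
vise(a,b,oa,ob,[(325,298),(375,209),(144,234),(199,149)],[(202,395),(319,333),(110,232),(228,174)])
E
```

```text
[[324. 298.]
 [373. 207.]
 [143. 233.]
 [197. 148.]] [[199. 393.]
 [317. 331.]
 [109. 230.]
 [226. 172.]]
[0.5264 0.0853 0.1471] [0.0002 0.0002]
[0.5485 0.0176 0.1415] [0.0004 0.0004]
[0.6198 0.116  0.1514] [0.0004 0.0004]
[0.6425 0.048  0.1451] [0.0003 0.0003]
len x 0.07139003903924701 0.07196876464419731 y 0.09862820420696482
c [0.5843 0.0667 0.1463] ux [-0.312  0.946  0.082] uy [-0.95 -0.31 -0.04] n [-0.013 -0.091  0.996] tilt 5.3 lean dir -98.0
ball [0.5851 0.0726 0.0816]
[0.5259 0.0842 0.1459] [0.0005 0.0005]
[0.5477 0.0164 0.1399] [0.0004 0.0004]
[0.6191 0.1155 0.1508] [0.0002 0.0002]
[0.6415 0.0471 0.1439] [0.0001 0.0001]
len x 0.07150988112788166 0.07229217060627795 y 0.09854957925364288
c [0.5836 0.0658 0.1451] ux [-0.307  0.947  0.09 ] uy [-0.951 -0.305 -0.044] n [-0.015 -0.099  0.995] tilt 5.7 lean dir -98.5
ball [0.5845 0.0722 0.0804]
```

>>> move_arm(
  gripper=[0,0,0,0],
  linear=[
    [0,0,0],
    [0,0,0],
    [0,0,0],
    [0,0,0],
  ],
  twist=[-7,-7,-7,0],
)

```text
clock: 14.3
position: [0.4492, -0.2077, 0.2334]
tool_rot: [3.141, -0.0, 1.89]
force: [-0.8, 0.8, 0.3]
grip_width: -0.0001
finger_force: 0.0
```

>>> move_arm(
  gripper=[0,0,0,0,0,0,0,0],
  linear=[
    [3.4,3,0],
    [3.4,3,0],
    [3.4,3,0],
    [3.4,3,0],
    [3.4,3,0],
    [3.4,3,0],
    [3.4,3,0],
    [3.4,3,0],
  ],
  twist=[0,0,0,0,0,0,0,0],
)

```text
clock: 15.1
position: [0.593, 0.1272, 0.2333]
tool_rot: [3.141, 0.0, 1.883]
force: [0.7, -0.8, -0.4]
grip_width: 0.0
finger_force: 0.0
```

>>> move_arm(
  gripper=[0,0,0,0],
  linear=[
    [0,0,3],
    [0,0,2],
    [0,0,1],
    [0,0,0],
  ],
  twist=[0,0,0,0],
)

```text
clock: 15.5
position: [0.5921, 0.125, 0.1722]
tool_rot: [-3.14, -0.0, 1.885]
force: [-0.5, 0.2, 0.0]
grip_width: -0.0001
finger_force: 0.0
```

```bash
python3 - <<'E'
from h import *
s=monitor.observe();print(s['clock'],s['position'],s['tool_rot'],s['force'],toward((.594,.125,.149)))
E
```

```text
15.5 [0.59212082 0.12501928 0.17220039] [-3.13987874e+00 -1.29681739e-04  1.88534406e+00] [-0.54848899  0.21021919  0.0482998 ] [-0.06  0.18  2.32]
```

>>> move_arm(
  gripper=[0,0,0,0,0,0],
  linear=[
    [0,0.2,1],
    [0,0,0.6],
    [0,0,0.4],
    [0,0,0.2],
    [0,0,0.2],
    [0,0,0],
  ],
  twist=[0,0,0,0,0,0],
)

```text
clock: 16.1
position: [0.5945, 0.1258, 0.1488]
tool_rot: [-3.142, -0.0, 1.887]
force: [-0.0, 0.6, 0.1]
grip_width: 0.0001
finger_force: 0.0
```

>>> move_arm(
  gripper=[0,0,0,0,0,0],
  linear=[
    [0.13,0.04,0.15],
    [0.13,0.04,0.15],
    [0.13,0.04,0.15],
    [0.13,0.04,0.1],
    [0,0,0],
    [0,0,0],
  ],
  twist=[0,0,0,0,0,0],
)

```text
clock: 16.7
position: [0.5945, 0.1313, 0.1434]
tool_rot: [-3.142, -0.0, 1.888]
force: [-0.5, 1.1, -0.7]
grip_width: -0.0
finger_force: 0.0
```

>>> move_arm(
  gripper=[0,0],
  linear=[
    [0,0,0.05],
    [0,0,0.05],
  ],
  twist=[0,0],
)

```text
clock: 16.9
position: [0.5945, 0.1312, 0.1424]
tool_rot: [3.142, 0.0, 1.887]
force: [0.1, 0.3, -0.2]
grip_width: 0.0001
finger_force: 0.0
```

>>> move_arm(
  gripper=[0,0],
  linear=[
    [0,0,0.05],
    [0,0,0.05],
  ],
  twist=[0,0],
)

```text
clock: 17.1
position: [0.5945, 0.1312, 0.1413]
tool_rot: [3.142, -0.0, 1.887]
force: [-0.5, -1.0, -0.4]
grip_width: 0.0002
finger_force: 0.0
```

>>> move_arm(
  gripper=[0,0,0,0,0],
  linear=[
    [0,0,-0.6],
    [0,0,-0.5],
    [-0.6,0.3,0],
    [-0.6,0.3,0],
    [0,0,0],
  ],
  twist=[0,0,0,0,0],
)

```text
clock: 17.6
position: [0.6047, 0.1204, 0.1522]
tool_rot: [-3.142, 0.0, 1.886]
force: [-0.4, 0.2, -0.1]
grip_width: 0.0003
finger_force: 0.0
```

>>> move_arm(
  gripper=[0,0,0],
  linear=[
    [0,0,0.1],
    [0,0,0.1],
    [0,0,0.1],
  ],
  twist=[0,0,0],
)

```text
clock: 17.9
position: [0.6037, 0.1219, 0.1492]
tool_rot: [-3.141, -0.0, 1.888]
force: [0.7, -0.7, -0.2]
grip_width: 0.0001
finger_force: 0.0
```

>>> move_arm(
  gripper=[0,0,0],
  linear=[
    [0.07,0.02,0.1],
    [0.07,0.02,0.1],
    [0.07,0.02,0.1],
  ],
  twist=[0,0,0],
)

```text
clock: 18.2
position: [0.6039, 0.1241, 0.1464]
tool_rot: [3.141, 0.0, 1.888]
force: [-0.1, -0.6, 3.2]
grip_width: -0.0003
finger_force: 1.7
```

Contact at z = 0.1464, so this corner was about 4–5 mm high. I'll press on to level.

>>> move_arm(
  gripper=[0,0,0,0,0,0],
  linear=[
    [0.08,0,0.1],
    [0.08,0,0.1],
    [0.08,0,0.1],
    [0.06,0,0.1],
    [0,0,0.02],
    [0,0,0],
  ],
  twist=[0,0,0,0,0,0],
)

```text
clock: 18.8
position: [0.6038, 0.1278, 0.1432]
tool_rot: [3.139, -0.001, 1.888]
force: [2.2, 2.7, 8.0]
grip_width: -0.0001
finger_force: 4.7
```

>>> move_arm(
  gripper=[0,0,0,0,0,0,0,0],
  linear=[
    [0,0,-1],
    [0,0,-4],
    [0,0,-4],
    [-3.5,-3.2,0],
    [-3.5,-3.2,0],
    [-3.5,-3.2,0],
    [-3.5,-3.2,0],
    [-3.5,-3.2,0],
  ],
  twist=[0,0,0,0,0,0,0,0],
)

```text
clock: 19.6
position: [0.5041, -0.091, 0.2326]
tool_rot: [-3.142, 0.0, 1.887]
force: [0.1, -0.3, 0.2]
grip_width: 0.0
finger_force: 0.0
```

>>> move_arm(
  gripper=[0,0,0,0,0],
  linear=[
    [-3.5,-3.2,0],
    [-3.5,-3.2,0],
    [-3.5,-2.8,0],
    [0,0,0],
    [0,0,0],
  ],
  twist=[0,0,0,7,7],
)

```text
clock: 20.1
position: [0.4496, -0.2193, 0.2325]
tool_rot: [-3.141, 0.0, 1.635]
force: [-0.5, -0.3, 0.3]
grip_width: -0.0001
finger_force: 0.0
```

```bash
python3 - <<'E'
from h import *
s=monitor.observe();print(s['clock'],s['position'],s['tool_rot'],s['force'])
a=grab('scene');b=grab('top')
oa,ob=np.load('o.npy')
cv2.imwrite('pics/v4.png',np.hstack([crop(a,*oa,98,150,4),crop(b,*ob,98,150,4)]))
np.save('a.npy',a,allow_pickle=True);np.save('b.npy',b,allow_pickle=True)
E
```

```text
20.1 [ 0.449646   -0.21931752  0.23252804] [-3.14130890e+00  7.14261462e-05  1.63518547e+00] [-0.46804148 -0.30924917  0.30660281]
```

View pics/v4.png

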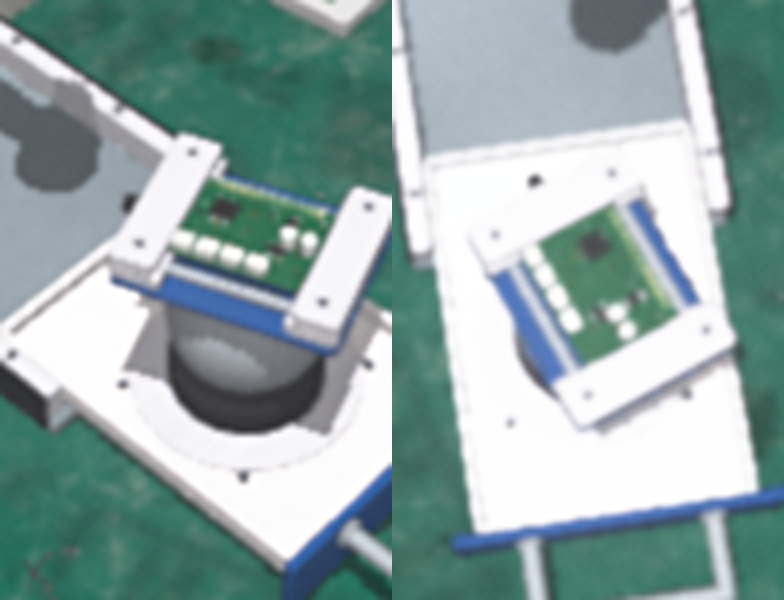

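The vise has moved a little further upright. Dots, scene: (322,301), (368,206), (138,242), (192,153). Top: (196,395), (314,330), (103,235), (220,173).

```bash
python3 - <<'E'
from vise import *
a=np.load('a.npy',allow_pickle=True).item();b=np.load('b.npy',allow_pickle=True).item();oa,ob=np.load('o.npy')
def ref(d,o,p):
    g=cv2.cvtColor(d['img'],cv2.COLOR_RGB2GRAY).astype(float);u,v=o+np.array(p)/4;i,j=int(round(u)),int(round(v))
    w=g[j-2:j+3,i-2:i+3];w=np.clip(np.median(w)-w-3,0,None);y,x=np.mgrid[j-2:j+3,i-2:i+3]
    return np.array([(w*x).sum(),(w*y).sum()])/w.sum()
s=[(322,301),(368,206),(138,242),(192,153)];t=[(196,395),(314,330),(103,235),(220,173)]
vise(a,b,0,0,[ref(a,oa,p) for p in s],[ref(b,ob,p) for p in t],1)
# tray holes around ring (scene/top), tray plane reference
for p,q in(((123,384),(118,422)),((365,364),(293,393))):
    X,e=tri([ray(a,*ref(a,oa,p)),ray(b,*ref(b,ob,q))]);print('hole',X.round(4),np.round(e,4))
E
```

```text
[0.5267 0.0879 0.1472] [0.0004 0.0004]
[0.5503 0.02   0.144 ] [0.0002 0.0002]
[0.6199 0.1199 0.1484] [0.0004 0.0004]
[0.6433 0.0522 0.1457] [0.0003 0.0003]
len x 0.07196513890331663 0.07163887692698452 y 0.09845674590089981
c [0.5851 0.07   0.1463] ux [-0.327  0.944  0.041] uy [-0.945 -0.327 -0.015] n [-0.    -0.043  0.999] tilt 2.5 lean dir -90.6
ball [0.5851 0.0728 0.0814]
hole [0.5585 0.1481 0.1011] [0.0355 0.0355]
hole [0.5416 0.0238 0.0257] [0.0013 0.0013]
```

```bash
python3 - <<'E'
from vise import *
a=np.load('a.npy',allow_pickle=True).item();b=np.load('b.npy',allow_pickle=True).item();oa,ob=np.load('o.npy')
H=[]
for p,q in(((123,384),(96,273)),((243,476),(118,422)),((367,364),(295,395))):
    X,e=tri([ray(a,*(oa+np.array(p)/4)),ray(b,*(ob+np.array(q)/4))]);H.append(X);print('hole',X.round(4),np.round(e,4))
print('ring',(H[0]+H[2])/2, [np.linalg.norm(H[i]-H[j]) for i,j in((0,1),(1,2),(0,2))])
d=H[0]-H[1];print(np.degrees(np.arctan2(d[1],d[0])))
E
```

```text
hole [0.631  0.1218 0.0224] [0.0004 0.0004]
hole [0.5417 0.125  0.0227] [0.0004 0.0004]
hole [0.5388 0.0216 0.0224] [0.0004 0.0004]
ring [0.58489011 0.07171061 0.0223892 ] [np.float64(0.0894004541541656), np.float64(0.1034563627819097), np.float64(0.1361864277340038)]
-2.0569284842657605
```

The ring centre is at (0.5849, 0.0717) and the vise top at (0.5851, 0.0700), with about 2° of tilt, inside the limits. I'll now grip the handle again and push the drawer shut.

>>> move_arm(
  gripper=[0.4,0.4],
  linear=[
    [0,0,0],
    [0,0,0],
  ],
  twist=[5.7,0],
)

```text
clock: 20.4
position: [0.4506, -0.2175, 0.2324]
tool_rot: [-3.142, 0.0, 1.546]
force: [-0.0, 0.0, 1.0]
grip_width: 0.0283
finger_force: 0.0
```

```bash
python3 - <<'E'
from h import *
s=monitor.observe();print(s['clock'],s['position'],s['tool_rot'],toward((.4255,.0775,.024)))
E
```

```text
20.4 [ 0.45063387 -0.21746812  0.2324107 ] [-3.14151913e+00  1.66800407e-04  1.54565142e+00] [29.43 -3.25 20.84]
```

>>> move_arm(
  gripper=[0.4,0.4,0.4,0.4,0.4,0.4,0.4,0.4],
  linear=[
    [4.2,-0.8,0],
    [4.2,-0.8,0],
    [4.2,-0.8,0],
    [4.2,-0.8,0],
    [4.2,0,0],
    [4.2,0,0],
    [4.2,0,2],
    [0,0,3],
  ],
  twist=[0,0,0,0,0,0,0,0],
)

```text
clock: 21.2
position: [0.4274, 0.0824, 0.1831]
tool_rot: [3.138, -0.003, 1.555]
force: [1.4, -2.0, -1.1]
grip_width: 0.034
finger_force: 0.0
```

>>> move_arm(
  gripper=[0.4,0.4,0.4],
  linear=[
    [0,0,3],
    [0,0,2],
    [0,0,0],
  ],
  twist=[0,0,0],
)

```text
clock: 21.5
position: [0.4253, 0.0772, 0.1305]
tool_rot: [-3.138, 0.0, 1.549]
force: [0.9, 0.2, 0.6]
grip_width: 0.0342
finger_force: 0.0
```

```bash
python3 - <<'E'
from h import *
s=monitor.observe();print(s['clock'],s['position'],s['tool_rot'],toward((.4255,.0775,.024)))
E
```

```text
21.5 [0.42532643 0.07718267 0.1305108 ] [-3.13795197e+00  3.35960378e-04  1.54945618e+00] [ 0.04  0.06 10.65]
```

>>> move_arm(
  gripper=[0.4,0.4,0.4,0.4,0.4,0.4,0.4,0.4],
  linear=[
    [0,0,2],
    [0,0,2.5],
    [0,0,2],
    [0,0,1.6],
    [0,0,1.2],
    [0,0,0.8],
    [0,0,0.5],
    [0,0,0],
  ],
  twist=[0.8,0,0,0,0,0,0,0],
)

```text
clock: 22.3
position: [0.4267, 0.077, 0.0262]
tool_rot: [-3.142, 0.0, 1.53]
force: [-0.6, -0.9, -0.3]
grip_width: 0.0341
finger_force: 0.0
```

>>> move_arm(
  gripper=[0,0,0,0,0,0,0],
  linear=[
    [0,0,0],
    [0,0,0],
    [0,0,0],
    [0,0,0],
    [0,0,0],
    [0,0,0],
    [0,0,0],
  ],
  twist=[0,0,0,0,0,0,0],
  squeeze=25,
)

```text
clock: 23.0
position: [0.4269, 0.077, 0.0266]
tool_rot: [3.141, -0.0, 1.53]
force: [-0.9, 0.6, 8.3]
grip_width: 0.0092
finger_force: 24.6
```

>>> move_arm(
  gripper=[0,0,0,0,0,0,0,0],
  linear=[
    [0,0.1,0],
    [0,0.2,0],
    [0,0.4,0],
    [0,0.6,0],
    [0,0.7,0],
    [0,0.8,0],
    [0,0.8,0],
    [0,0.8,0],
  ],
  twist=[0,0,0,0,0,0,0,0],
)

```text
clock: 23.8
position: [0.4711, 0.0756, 0.0267]
tool_rot: [3.141, -0.001, 1.53]
force: [-1.9, 2.7, 5.9]
grip_width: 0.0087
finger_force: 24.6
```

>>> move_arm(
  gripper=[0,0,0,0,0,0,0,0],
  linear=[
    [0,0.8,0],
    [0,0.8,0],
    [0,0.8,0],
    [0,0.8,0],
    [0,0.8,0],
    [0,0.8,0],
    [0,0.8,0],
    [0,0.8,0],
  ],
  twist=[0,0,0,0,0,0,0,0],
)

```text
clock: 24.6
position: [0.535, 0.0735, 0.0267]
tool_rot: [3.141, -0.001, 1.53]
force: [-2.5, 4.5, 4.7]
grip_width: 0.0089
finger_force: 24.5
```

>>> move_arm(
  gripper=[0,0,0,0,0,0,0,0],
  linear=[
    [0,0.8,0],
    [0,0.8,0],
    [0,0.8,0],
    [0,0.7,0],
    [0,0.6,0],
    [0,0.4,0],
    [0,0.2,0],
    [0,0.1,0],
  ],
  twist=[0,0,0,0,0,0,0,0],
)

```text
clock: 25.4
position: [0.5789, 0.0721, 0.0267]
tool_rot: [3.141, -0.002, 1.531]
force: [-1.6, 6.6, 4.8]
grip_width: 0.0087
finger_force: 24.6
```

>>> move_arm(
  gripper=[0,0,0,0,0,0,0,0],
  linear=[
    [0,0.1,0],
    [0,0.2,0],
    [0,0.2,0],
    [0,0.2,0],
    [0,0.2,0],
    [0,0.15,0],
    [0,0.1,0],
    [0,0.1,0],
  ],
  twist=[0,0,0,0,0,0,0,0],
)

```text
clock: 26.2
position: [0.5911, 0.0717, 0.0267]
tool_rot: [3.141, -0.002, 1.531]
force: [-7.3, 7.1, 7.1]
grip_width: 0.0085
finger_force: 24.8
```

>>> move_arm(
  gripper=[0,0,0,0],
  linear=[
    [0,0.1,0],
    [0,0.05,0],
    [0,0,0],
    [0,0,0],
  ],
  twist=[0,0,0,0],
)

```text
clock: 26.6
position: [0.5912, 0.0717, 0.0267]
tool_rot: [-3.14, -0.001, 1.531]
force: [-12.7, 7.3, 12.9]
grip_width: 0.0087
finger_force: 25.4
```

It is at the stop. Release and clear off.

>>> move_arm(
  gripper=[0.35,0.35,0.35,0.35,0.35,0.35,0.35,0.35],
  linear=[
    [0,0,0],
    [0,0,0],
    [0,0,0],
    [0,0,0],
    [0,0,-1],
    [0,0,-2],
    [0,0,-3],
    [0,0,-4],
  ],
  twist=[0,0,0,0,0,0,0,0],
)

```text
clock: 27.4
position: [0.5917, 0.0701, 0.1269]
tool_rot: [-3.14, 0.0, 1.53]
force: [0.6, 0.2, 0.0]
grip_width: 0.0302
finger_force: 0.0
```

>>> move_arm(
  gripper=[0.35,0.35,0.35,0.35,0.35,0.35,0.35,0.35],
  linear=[
    [0,-3,-3],
    [-2,-4,-2],
    [-3,-3,0],
    [-4,0,0],
    [-4,0,0],
    [-4,0,0],
    [-4,0,0],
    [-4,0,0],
  ],
  twist=[0,0,0,0,0,0,0,0],
)

```text
clock: 28.2
position: [0.482, -0.1772, 0.177]
tool_rot: [3.141, 0.0, 1.53]
force: [1.1, 0.6, -0.1]
grip_width: 0.0301
finger_force: 0.0
```

```bash
python3 - <<'E'
from h import *
s=monitor.observe();print(s['clock'],s['position'],s['force'])
a=grab('scene');b=grab('top')
X=(.749,.066,.142);oa=proj(a,X).astype(int)-[49,60];ob=proj(b,X).astype(int)-[49,50]
np.save('o.npy',[oa,ob])
cv2.imwrite('pics/v5.png',np.hstack([crop(a,*oa,98,150,4),crop(b,*ob,98,150,4)]))
np.save('a.npy',a,allow_pickle=True);np.save('b.npy',b,allow_pickle=True)
E
```

```text
28.2 [ 0.48201487 -0.17721962  0.17703186] [ 1.10964951  0.60624781 -0.13445498]
```

View pics/v5.png

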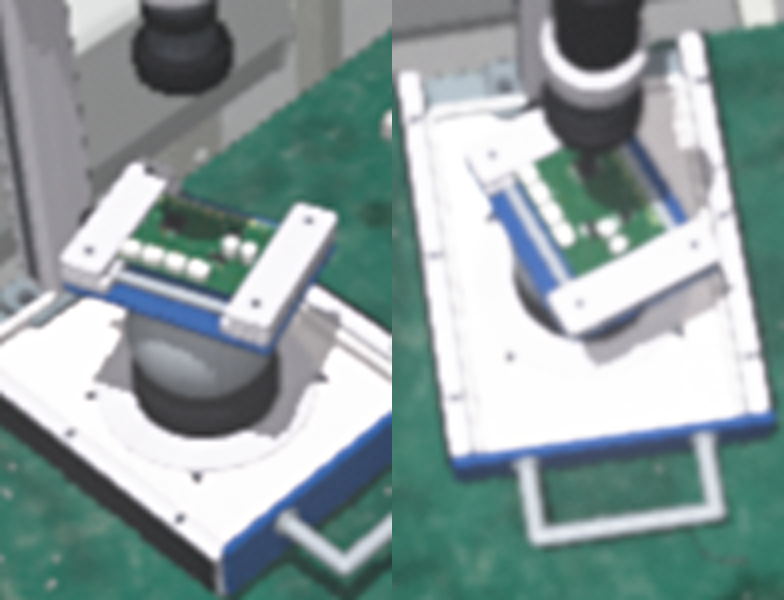

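The drawer is shut. Dots, scene: (257,303), (309,220), (88,250). Top: (187,304), (303,244), (99,155). The fourth is hidden in the top view.

```bash
python3 - <<'E'
from vise import *
a=np.load('a.npy',allow_pickle=True).item();b=np.load('b.npy',allow_pickle=True).item();oa,ob=np.load('o.npy')
def ref(d,o,p):
    g=cv2.cvtColor(d['img'],cv2.COLOR_RGB2GRAY).astype(float);u,v=o+np.array(p)/4;i,j=int(round(u)),int(round(v))
    w=g[j-2:j+3,i-2:i+3];w=np.clip(np.median(w)-w-3,0,None);y,x=np.mgrid[j-2:j+3,i-2:i+3]
    return np.array([(w*x).sum(),(w*y).sum()])/w.sum()
P=[]
for s,t in zip([(257,303),(309,220),(88,250)],[(187,304),(303,244),(99,155)]):
    X,e=tri([ray(a,*ref(a,oa,s)),ray(b,*ref(b,ob,t))]);P.append(X);print(X.round(4),np.round(e,4))
n=np.cross(P[1]-P[0],P[2]-P[0]);n*=np.sign(n[2])/np.linalg.norm(n);print('n',n.round(3),np.degrees(np.arccos(n[2])),'c',(P[1]+P[2])/2,'ring',.5849+.165*np.cos(.036),.0717-.165*np.sin(.036))
for p in ((147,563),): pass
print('bar',onz(b,*(ob+np.array([148,532])/4),.04),onz(b,*(ob+np.array([328,512])/4),.04))
E
```

```text
[0.6907 0.0826 0.1468] [0.0006 0.0006]
[0.7141 0.0145 0.1438] [0.0003 0.0003]
[0.7844 0.1143 0.1483] [0.0004 0.0004]
n [-0.002 -0.045  0.999] 2.5528143910112084 c [0.74924015 0.06439657 0.1460678 ] ring 0.7497930915468611 0.06576128295686157
bar [0.59353686 0.12163322 0.04      ] [0.58650844 0.01750165 0.04      ]
```

```bash
python3 -c "
from h import *
print(bot.job_done())"
```

```text
the job is handed in; nothing more can be done
None
```

The job is handed in: the drawer was pulled right out, the vise was levelled to about 2.5° of tilt with its top about 1.5 mm off the ring axis (limits 4° and 7 mm), and the drawer is shut against its stop; the hand-in returned no verdict, and I did not re-measure the meter or the reel.

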